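# Nest the U-brackets into the kit tray

## Task

Put the orange and the yellow U-bracket away in the blue tray beside the green one, so that all three stand upright and flat on the tray floor with their legs interlocked: the middle bracket is turned the opposite way to the green one, its back along the other long wall, and straddles one leg each of its two neighbours, while the last bracket faces the same way as the green one, at the free end. Either colour may go in the middle; the green one stays at its end, and leave everything else on the desk where it is.

Things in the scene. Friction and masses are not known exactly. Their poses are not given: they have to be found in the camera images.
- tray: blue open tray fixed to the desk, 120 mm (its x) by 214 mm (its y), walls 5 mm thick and 25 mm high, floor 5 mm thick, so 110 by 204 mm inside. Origin at the centre of its underside, on the desk; z up.
- green_mid (a point): green U-bracket (loose, sized like orange) already standing in the tray at its -y end, back wall about 44 mm to -x and 51 mm to -y of the tray's centre, legs pointing to tray +x. Point: middle of its back wall, 42.5 mm above its underside; x points from back wall to leg ends, y along the back wall, z up.
- orange_mid (a point): orange plastic U-bracket on the desk beside the tray, any yaw; the U is seen from above. Back wall 90 long (y), 10 thick (x), 38 mm high; two legs at its ends, 8 thick, 38 high, reach 75 mm along +x from the point. A tab 40 wide, 10 thick rises mid-back to 85 mm: pinch it along x, 25 mm above the point. Point: middle of the back wall, 42.5 mm up. 120 g.
- yellow_mid (a point): yellow plastic U-bracket, same shape, size, point and axes as the orange one (x from back wall to leg ends, y along the back wall, z up), standing on the desk on the other side of the tray, any yaw.
- phone_mid (a point): bystander: black phone lying flat, 72 x 150 x 8 mm; point at its centre
- spool_mid (a point): bystander: red filament spool lying flat, 120 mm across, 50 mm high; point at its centre
- mug_mid (a point): bystander: white mug, 80 mm across, 95 mm high; point at its centre
- pen_mid (a point): bystander: orange and white 3D pen lying down, about 180 mm long, 26 mm thick; point in its orange body
There are look-alikes about, which are no part of the job. What is shaped like the part that bears yellow_mid but purple is not meant.

How it is judged:
At the end, for the whole second after the job is handed in: All three upright on the tray floor (to 5 mm, 0.1 rad), square to the tray to 0.25 rad, still. Back walls over 30 mm to tray -x (green, last) or +x (middle); along tray y: green below -30 mm, middle within 35 mm of centre, last above +30 mm (z of each of green_mid, orange_mid, yellow_mid in the frame of tray below 0.053 m and angle between each of green_mid, orange_mid, yellow_mid's own z axis and vertical below 0.1 rad and angle between the x axis of each of green_mid, orange_mid, yellow_mid and the x axis of tray, either way round below 0.25 rad and linear speed of each of green, orange, yellow below 0.02 m/s and x of green_mid in the frame of tray below -0.03 m and y of green_mid in the frame of tray below -0.03 m and ((x of orange_mid in the frame of tray between 0.03 and 0.055 m and y of orange_mid in the frame of tray between -0.035 and 0.035 m and x of yellow_mid in the frame of tray between -0.055 and -0.03 m and y of yellow_mid in the frame of tray between 0.03 and 0.065 m) or (x of yellow_mid in the frame of tray between 0.03 and 0.055 m and y of yellow_mid in the frame of tray between -0.035 and 0.035 m and x of orange_mid in the frame of tray between -0.055 and -0.03 m and y of orange_mid in the frame of tray between 0.03 and 0.065 m))); the robot touches nothing.
It fails at once if the phone is pushed more than 40 mm from its place (distance of phone_mid from where it was at the start of the episode above 0.04 m).
It fails at once if the spool is pushed more than 40 mm from its place (distance of spool_mid from where it was at the start of the episode above 0.04 m).
It fails at once if the mug is pushed more than 40 mm from its place (distance of mug_mid from where it was at the start of the episode above 0.04 m).
It fails at once if the pen is pushed more than 40 mm from its place (distance of pen_mid from where it was at the start of the episode above 0.04 m).
It also fails if it takes over 58 s, if anything falls off the work surface, if the arm or the gripper's body presses on something with over 40 N, if the wrist force passes 120 N, or if a joint passes its speed limit or range.

## Robot

A 7-joint arm with a two-finger parallel gripper is mounted at the origin on the work surface. World frame = base frame: x ahead of the robot, y to its left, z up, the work surface at z = 0. Lengths are in m, angles in rad, forces in N, time in s.
With the tool pointing down it reaches from about 0.4 to 0.85 m from the base axis. Payload 10.4 kg.
Tool frame: the origin (TCP) lies between the finger pads; the fingertips stand 25 mm ahead of it and the grasp point (between the pads) lies 6 mm ahead of it; z points along the fingers, y is the direction in which the jaws open and shut (so a half turn about z gives the same grasp; the last joint's range is limited). The gripper opens to 87 mm and grips with 3 to 60 N. Pads are 19 mm wide; open, the fingers measure 117 mm over their backs; the gripper's body (75 mm by 190 mm) begins 51 mm behind the grasp point.
Start: joints at [1.289, 0.332, -0.065, 1.46, 0.022, 1.35, -0.088], TCP at [0.16, -0.604, 0.248] pointing down, gripper open.
Joint ranges: [-2.6, 2.6], [-0.5, 2.12], [-1.47, 1.34], [0.16, 2.42], [-1.27, 4.41], [0.06, 2.06], [-2.6, 2.6]. Speed limits (rad/s): [2.22, 2.22, 2.79, 2.79, 3.14, 3.14, 3.14].

## Interface

Orientations are given as a unit quaternion [x, y, z, w].
In Python, from rig import status, vision, order gives the robot as it stands. The module is installed in compiled form; this text tells all that it offers.
- The arm moves only by the shell command python3 -m inch 'ROWS' [FORCE]. ROWS is JSON, a list of rows, each an object of numbers: "tx", "ty", "tz": the shift along the world's x, y, z as a fraction of full scale; "wx", "wy", "wz": the turn, a rotation vector about the world's x, y, z as a fraction of full scale; "jaw": the closure, from -1 (fully open) to 1 (shut). In form: [{"tx": .., "ty": .., "tz": .., "wx": .., "wy": .., "wz": .., "jaw": ..}, ...]. A call has 1 to 12 rows; each row is the pose to reach, as a shift and turn from the pose measured when the call began; what a row does not reach only later rows make up. Full scale, the value 1, is 100 mm for a shift and 90 degrees for a turn. A row lasts 1/12 s, in which the tool goes at most 41.7 mm and 7.16 degrees, less where a joint would pass 70% of its speed; a pose out of reach is approached as far as the arm can. A call with a number of a shift or a turn outside -1 to 1 is refused whole. A call with a gripper value outside its range is refused whole. The fingers move at their own pace and stop on an object; FORCE is the grip in N (left out, the last holds). Time passes only in rows, so rows that repeat a pose let the fingers close. It gives the time, the measured TCP pose, the force and the opening at its end, in the units of the state.
- status.state(): the state, without advancing time (a new reading comes with each control period).
- vision.read_camera(name): name is "scene" or "top" or "wrist"; returns a dict with "image" (384x512x3 uint8, red, green, blue), "mtx" (3x3 intrinsics, pixels), "R" (3x3) and "t" (3): a world point X has camera coordinates R X + t. Camera axes: x right, y down, z forward; pixel columns grow to the right and rows downward; lengths in m; the calibration is good to about 2 mm. A picture is of the moment at which its call begins. There is no depth.
- order.hand_in(): hands the job in, once; it reports no verdict.
The state is a dict: "time": time; "joints": joint angles; "qd": joint speeds; "joint_efforts": joint torques, N m; "ee_pos": TCP position; "eef_rot": TCP orientation; "wrist_force": force on the tool from outside, world axes, zero at the start; "ft_torque": the same for the moment, N m; "width": opening from 0.0 (shut) to 1.0 (fully open).
Only numpy, scipy, OpenCV 4.12 (cv2) and the standard library are available. Lean on these libraries where they do the work, as an engineer would, in place of code of your own. Each camera call takes 0.05 s, during which the arm holds its last target.

## Working session

There is one attempt and no reset: what is moved stays moved. The work goes in short steps, Python scripts to look and compute and a shell command to move; the robot and the scene stay as the last step left them, time stands still between calls to the robot, and variables do not carry over. Pictures are saved under pics/ and viewed, and the job is handed in when it is done.

```bash
mkdir -p pics; ls; python3 - <<'E'
from rig import status, vision
import cv2,numpy as np
s=status.state();print(s)
for n in ["scene","top","wrist"]:
    d=vision.read_camera(n);cv2.imwrite(f"pics/{n}0.png",d["image"][:,:,::-1]);np.savez(f"{n}0.npz",**d)
    print(n,d["mtx"],d["R"],d["t"])
E
```

```text
pics
{'time': 0.0, 'joints': array([ 1.28942849,  0.33284161, -0.06466392,  1.46095707,  0.02162593,
        1.34988285, -0.0885038 ]), 'qd': array([ 1.31169440e-03,  5.65007452e-04,  2.12090127e-03, -1.56323604e-04,
        4.57308134e-04, -4.80873168e-04,  5.00928779e-05]), 'joint_efforts': array([-1.20013451e-04, -6.23264551e+01,  2.46679096e-02, -3.89889550e+01,
       -6.14378066e-02,  3.98623093e-02,  1.38154951e-04]), 'ee_pos': array([ 0.15980801, -0.60385938,  0.24676521]), 'eef_rot': array([ 9.91642032e-01,  1.29017807e-01, -1.40386484e-04, -6.82260738e-04]), 'wrist_force': array([ 0.72701998, -0.7652434 ,  0.04753788]), 'ft_torque': array([ 0.01481501, -0.01304033,  0.0298362 ]), 'width': 0.9979388975323394}
scene [[350.88546775   0.         259.50052192]
 [  0.         350.88546775 193.08209743]
 [  0.           0.           1.        ]] [[-0.0325936   0.99942973 -0.00882475]
 [ 0.70858912  0.01687994 -0.70541939]
 [-0.70486815 -0.02924528 -0.70873521]] [ 0.06730814 -0.36907156  1.45872629]
top [[383.84654716   0.         262.44090655]
 [  0.         383.84654716 186.19651287]
 [  0.           0.           1.        ]] [[-0.01281654 -0.99991234 -0.00332313]
 [-0.9915277   0.01313855 -0.12922924]
 [ 0.12926157  0.00163871 -0.99160918]] [-0.04882225  0.59069739  1.15148286]
wrist [[335.43395572   0.         248.573381  ]
 [  0.         335.43395572 188.28029928]
 [  0.           0.           1.        ]] [[ 0.25625215 -0.96660819 -0.00185414]
 [-0.9236929  -0.24543944  0.29419537]
 [-0.28482673 -0.07367554 -0.9557435 ]] [-0.6244163  -0.03508987  0.39101482]
```

View pics/scene0.png

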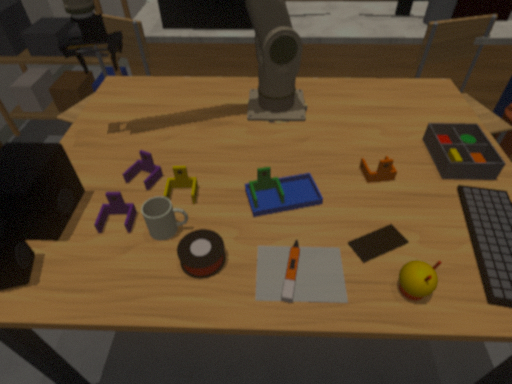

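View pics/top0.png

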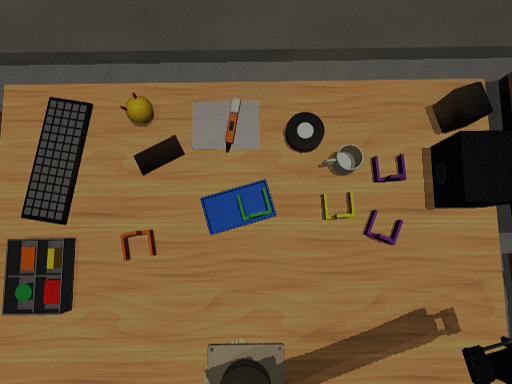

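View pics/wrist0.png

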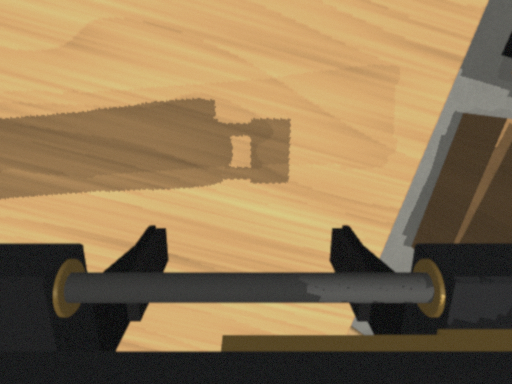

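```bash
cat > h.py <<'E'
import cv2,numpy as np
def ray(d,uv,z):
    uv=np.atleast_2d(np.array(uv,float)); K,R,t=d["mtx"],d["R"],d["t"]
    c=-R.T@t; r=(R.T@np.linalg.inv(K)@np.c_[uv,np.ones(len(uv))].T).T
    return c+r*((z-c[2])/r[:,2])[:,None]
def proj(d,X):
    p=(d["R"]@np.atleast_2d(X).T).T+d["t"]; p=(d["mtx"]@p.T).T; return p[:,:2]/p[:,2:]
E
python3 - <<'E'
import cv2,numpy as np
d=dict(np.load("top0.npz"));im=d["image"][:,:,::-1]
hsv=cv2.cvtColor(np.ascontiguousarray(im),cv2.COLOR_BGR2HSV)
for n,(x,y) in dict(or_=(139,244),ye=(339,205),gr=(254,207)).items():
    c=im[y-30:y+30,x-40:x+40]
    cv2.imwrite(f"pics/c_{n}.png",cv2.resize(c,None,fx=8,fy=8,interpolation=cv2.INTER_CUBIC))
d=dict(np.load("scene0.npz"));im=d["image"][:,:,::-1]
c=im[145:245,110:410];cv2.imwrite("pics/c_sc.png",cv2.resize(c,None,fx=2.6,fy=2.6,interpolation=cv2.INTER_CUBIC))
E
```

```text
(no output)
```

View pics/c_or_.png

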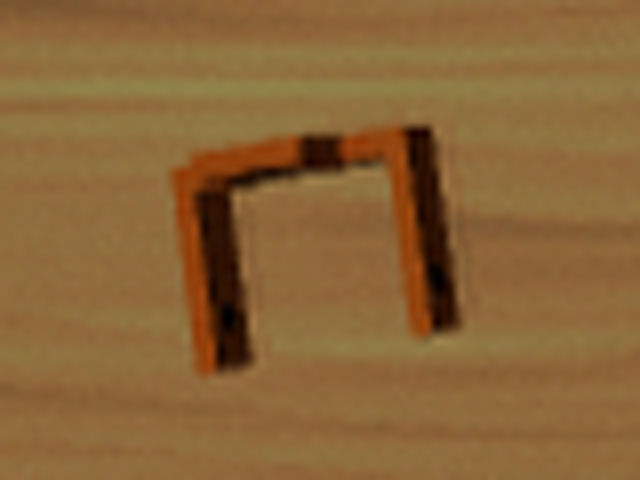

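View pics/c_ye.png

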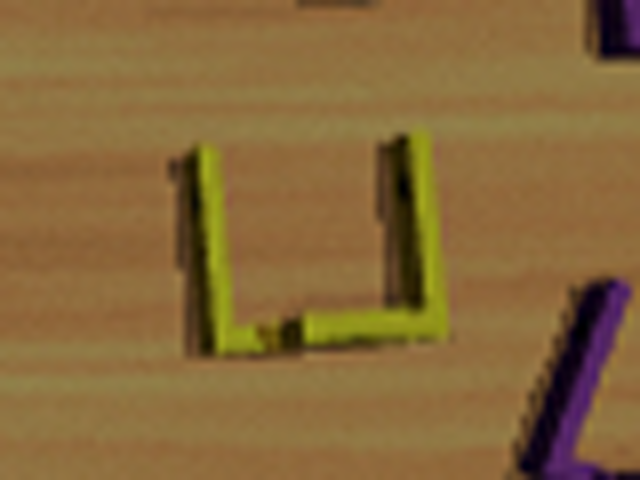

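View pics/c_gr.png

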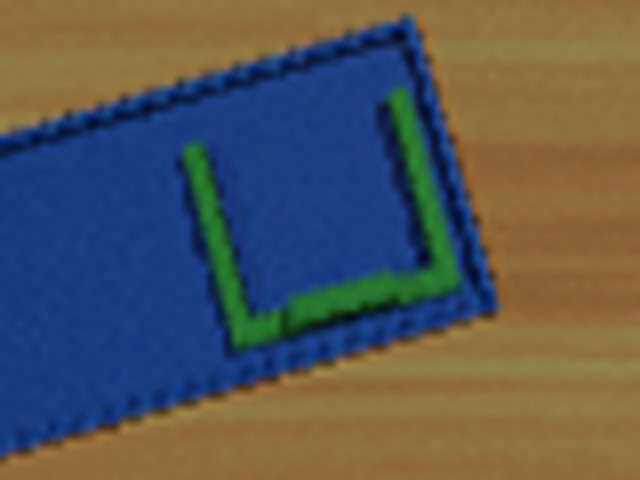

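View pics/c_sc.png

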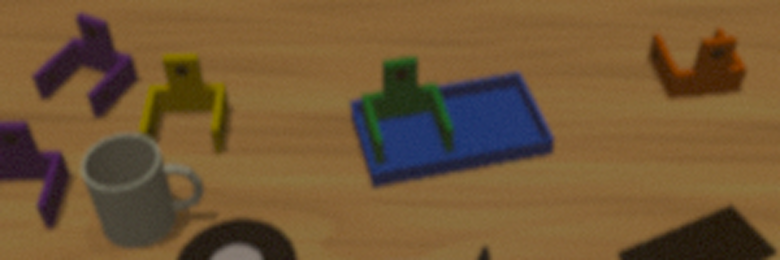

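```bash
python3 - <<'E'
import cv2,numpy as np
from h import *
d=dict(np.load("top0.npz"));im=np.ascontiguousarray(d["image"][:,:,::-1])
print("cam",-d["R"].T@d["t"])
hsv=cv2.cvtColor(im,cv2.COLOR_BGR2HSV)
def box(lo,hi,roi,z,name):
    m=cv2.inRange(hsv,lo,hi);k=np.zeros_like(m);x,y,w,h=roi;k[y:y+h,x:x+w]=1;m*=k
    ys,xs=np.nonzero(m);P=ray(d,np.c_[xs,ys],z)[:,:2].astype(np.float32)
    r=cv2.minAreaRect(P*1000);print(name,len(xs),r);b=cv2.boxPoints(r);print(b.round(0).tolist())
print("cols",hsv[215,330],hsv[250,125])
box((100,100,40),(130,255,255),(190,170,100,80),.025,"tray")
box((24,150,110),(40,255,255),(315,180,45,45),.038,"yel")
box((5,190,120),(14,255,255),(115,222,45,45),.038,"or")
box((50,100,60),(75,255,255),(230,180,50,50),.043,"gr")
def pts(cx,cy,P,z,n):
    uv=[( (x+.5)/8-.5+cx-40,(y+.5)/8-.5+cy-30) for x,y in P]
    X=ray(d,uv,z)[:,:2]; tipL,bL,bR,tipR=X
    f=((tipL+tipR)-(bL+bR))/2; u=bR-bL
    print(n,"len",np.linalg.norm(f),np.linalg.norm(u),"yaw deg",np.degrees(np.arctan2(f[1],f[0])), "dirU",np.degrees(np.arctan2(u[1],u[0])))
    fh=f/np.linalg.norm(f); print("  mid",(bL+bR)/2+.005*fh,"or by tips",(tipL+tipR)/2-.075*fh)
pts(339,205,[(196,148),(217,355),(447,340),(428,130)],.038,"yel")
pts(139,244,[(200,374),(176,172),(408,129),(432,335)],.038,"or")
pts(254,207,[(183,148),(236,350),(462,285),(408,90)],.043,"gr")
E
```

```text
cam [ 0.43622461 -0.05846583  1.2179941 ]
cols [ 24 177 143] [ 10 255  32]
tray 2338 ((529.8343505859375, 21.330604553222656), (119.51472473144531, 213.1631317138672), 15.530475616455078)
[[444.0, 108.0], [501.0, -97.0], [616.0, -65.0], [559.0, 140.0]]
yel 196 ((529.1329956054688, -291.77691650390625), (80.53336334228516, 89.48821258544922), 3.2569634914398193)
[[486.0, -249.0], [491.0, -339.0], [572.0, -334.0], [567.0, -245.0]]
or 192 ((417.2516174316406, 330.7162780761719), (82.130859375, 89.51589965820312), 9.616838455200195)
[[369.0, 368.0], [384.0, 280.0], [465.0, 293.0], [450.0, 382.0]]
gr 200 ((535.0069580078125, -29.212600708007812), (78.48273468017578, 88.5216293334961), 14.492863655090332)
[[486.0, 4.0], [508.0, -82.0], [584.0, -62.0], [562.0, 23.0]]
yel len 0.08059840326762877 0.08839432884427469 yaw deg 3.2656995866519964 dirU -87.02432177947362
  mid [ 0.49359031 -0.29286783] or by tips [ 0.49418774 -0.29283374]
or len 0.07770363470974677 0.0895084220901512 yaw deg -171.56063715129693 dirU -80.23907554407722
  mid [0.44797422 0.33372971] or by tips [0.45024572 0.33406673]
gr len 0.07910688362822059 0.08977698713264877 yaw deg 14.473659989908763 dirU -74.71700329781271
  mid [ 0.50184871 -0.03808826] or by tips [ 0.50098394 -0.03831148]
```

Candidates in the top view: the yellow bracket (339,205), with purple look-alikes at (388,168) and (384,227). Other yellow things are the fruit (140,108) and the bin item (54,258). The orange bracket is at (139,244), with the pen (232,128) and a bin item (28,258) also orange. The crops confirm yellow and orange are the U-brackets, with legs 80 x 90 mm as specified. Green's offset in the tray also agrees (-43,-50 mm).

I'll take yellow first, as the "last" bracket.

```bash

python3 -m inch '[{"tx":0.27,"ty":0.25,"wz":0.07,"jaw":-1},{"tx":0.54,"ty":0.5,"wz":0.14,"jaw":-1},{"tx":0.83,"ty":0.78,"wz":0.22,"jaw":-1}]' 30
python3 -m inch '[{"tx":0.27,"ty":0.25,"wz":0.07,"jaw":-1},{"tx":0.54,"ty":0.5,"wz":0.14,"jaw":-1},{"tx":0.83,"ty":0.78,"wz":0.22,"jaw":-1}]'
python3 -m inch '[{"tx":0.27,"ty":0.25,"wz":0.07,"jaw":-1},{"tx":0.54,"ty":0.5,"wz":0.14,"jaw":-1},{"tx":0.83,"ty":0.78,"wz":0.22,"jaw":-1}]'
python3 -m inch '[{"tx":0.27,"ty":0.25,"wz":0.07,"jaw":-1},{"tx":0.54,"ty":0.5,"wz":0.14,"jaw":-1},{"tx":0.83,"ty":0.78,"wz":0.22,"jaw":-1},{"tx":0.83,"ty":0.78,"wz":0.22,"jaw":-1}]'
cat >> h.py <<'E'
def todo(s,x,y,z,yaw):
    from scipy.spatial.transform import Rotation as Ro
    R=Ro.from_quat(s["eef_rot"]); Y=R.as_matrix()[:,1]; a=np.arctan2(Y[1],Y[0])
    w=(np.radians(yaw)-a+np.pi/2)%np.pi-np.pi/2
    # goal: tool straight down with y at yaw
    b=a+w; M=np.c_[[np.cos(b+np.pi/2),np.sin(b+np.pi/2),0],[np.cos(b),np.sin(b),0],[0,0,-1]]
    rv=(Ro.from_matrix(M)*R.inv()).as_rotvec()/(np.pi/2)
    print("t",s["time"],"pos",s["ee_pos"].round(4),"yaw",np.degrees(a).round(2),"tz z",R.as_matrix()[:,2].round(3),"F",s["wrist_force"].round(1),"w",round(s["width"],3))
    print("  shift",((np.array([x,y,z])-s["ee_pos"])*10).round(3),"turn",rv.round(3))
E
python3 - <<'E'
from h import *
from rig import status
todo(status.state(),.4935,-.2925,.0735,3.2)
E
```

```text
t 0.15 pos [ 0.1599 -0.6039  0.2469] yaw -75.17 tz z [-0.     0.001 -1.   ] F [-0.2  0.3  0.1] w 0.997
  shift [ 3.336  3.114 -1.734] turn [-0.    -0.001  0.871]validation failed for argument at $[0]...
validation failed for argument at $[0]...
validation failed for argument at $[0]...
validation failed for argument at $[0]...
```

```bash

python3 -m inch '[{"tx":0.27,"ty":0.25,"tz":0,"wx":0,"wy":0,"wz":0.07,"jaw":-1},{"tx":0.54,"ty":0.5,"tz":0,"wx":0,"wy":0,"wz":0.14,"jaw":-1},{"tx":0.83,"ty":0.78,"tz":0,"wx":0,"wy":0,"wz":0.22,"jaw":-1}]' 30
```

```text
time: 0.4
ee_pos: [0.2428, -0.5253, 0.2464]
eef_rot: [0.954, 0.299, -0.0, -0.001]
wrist_force: [1.4, 0.0, 0.7]
width: 1.003
```

```bash

python3 -m inch '[{"tx":0.27,"ty":0.25,"tz":0,"wx":0,"wy":0,"wz":0.07,"jaw":-1},{"tx":0.54,"ty":0.5,"tz":0,"wx":0,"wy":0,"wz":0.14,"jaw":-1},{"tx":0.83,"ty":0.78,"tz":0,"wx":0,"wy":0,"wz":0.22,"jaw":-1}]' 30 | head -1
python3 -m inch '[{"tx":0.27,"ty":0.25,"tz":0,"wx":0,"wy":0,"wz":0.07,"jaw":-1},{"tx":0.54,"ty":0.5,"tz":0,"wx":0,"wy":0,"wz":0.14,"jaw":-1},{"tx":0.83,"ty":0.78,"tz":0,"wx":0,"wy":0,"wz":0.22,"jaw":-1}]' 30 | head -1
python3 -m inch '[{"tx":0.27,"ty":0.25,"tz":0,"wx":0,"wy":0,"wz":0.07,"jaw":-1},{"tx":0.54,"ty":0.5,"tz":0,"wx":0,"wy":0,"wz":0.14,"jaw":-1},{"tx":0.83,"ty":0.78,"tz":0,"wx":0,"wy":0,"wz":0.22,"jaw":-1},{"tx":0.83,"ty":0.78,"tz":0,"wx":0,"wy":0,"wz":0.22,"jaw":-1}]' 30
python3 - <<'E'
from h import *
from rig import status,vision
todo(status.state(),.4935,-.2925,.0735,3.2)
d=vision.read_camera("wrist");cv2.imwrite("pics/w1.png",d["image"][:,:,::-1])
for X in [(.4935,-.2925,.085),(.4935,-.2725,.085),(.4935,-.3125,.085)]: print(proj(d,X))
E
```

```text
time: 0.65
time: 0.9
time: 1.23
ee_pos: [0.4981, -0.2813, 0.2462]
eef_rot: [0.672, 0.741, 0.001, -0.001]
wrist_force: [0.7, 0.8, -0.0]
width: 0.998
t 1.2333 pos [ 0.4981 -0.2813  0.2462] yaw 5.61 tz z [ 0.     0.002 -1.   ] F [ 0.7  0.8 -0. ] w 0.998
  shift [-0.046 -0.112 -1.727] turn [-0.001  0.    -0.027]
[[241.6129185  189.06187119]]
[[243.63439731 168.15407141]]
[[239.66533674 209.20536673]]
```

View pics/w1.png

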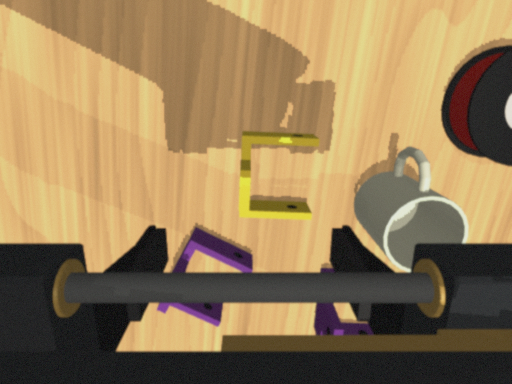

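```bash
python3 - <<'E'
import cv2
im=cv2.imread("pics/w1.png")[115:235,220:340];cv2.imwrite("pics/w1c.png",cv2.resize(im,None,fx=5,fy=5,interpolation=cv2.INTER_CUBIC))
E
```

```text
(no output)
```

View pics/w1c.png

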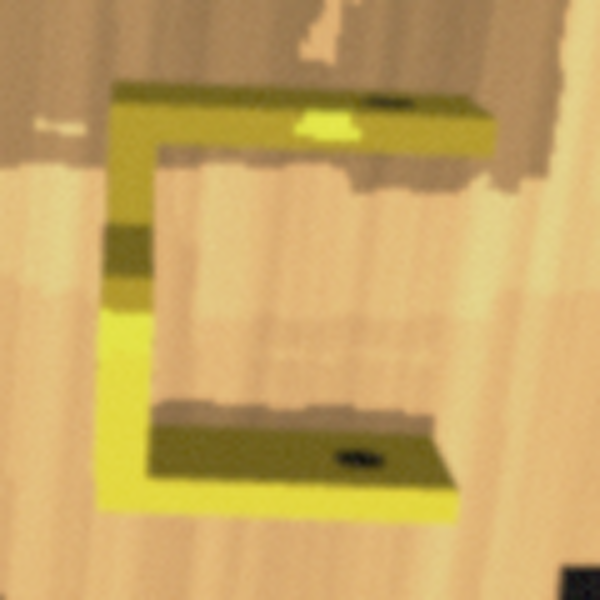

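The crop shows the yellow bracket at (245,180). The tab's near edge is at row 170, against 168 predicted, and the legs point right. That agrees, so I'll descend.

```bash

python3 -m inch '[{"tx":-0.02,"ty":-0.13,"tz":-0.3,"wx":0,"wy":0,"wz":-0.027,"jaw":-1},{"tx":-0.02,"ty":-0.13,"tz":-0.6,"wx":0,"wy":0,"wz":-0.027,"jaw":-1},{"tx":-0.02,"ty":-0.13,"tz":-0.9,"wx":0,"wy":0,"wz":-0.027,"jaw":-1},{"tx":-0.02,"ty":-0.13,"tz":-0.9,"wx":0,"wy":0,"wz":-0.027,"jaw":-1}]'
python3 - <<'E'
from h import *
from rig import status,vision
todo(status.state(),.496,-.294,.0735,3.2)
E
```

```text
time: 1.62
ee_pos: [0.49, -0.2973, 0.1501]
eef_rot: [0.691, 0.723, -0.001, -0.005]
wrist_force: [-1.0, 1.2, -0.8]
width: 1.003
t 1.6167 pos [ 0.49   -0.2973  0.1501] yaw 2.56 tz z [-0.009  0.005 -1.   ] F [-1.   1.2 -0.8] w 1.003
  shift [ 0.06   0.033 -0.766] turn [-0.003 -0.006  0.007]
```

```bash

python3 -m inch '[{"tx":0.06,"ty":0.03,"tz":-0.25,"wx":0,"wy":-0.005,"wz":0.007,"jaw":-1},{"tx":0.06,"ty":0.03,"tz":-0.5,"wx":0,"wy":-0.005,"wz":0.007,"jaw":-1},{"tx":0.06,"ty":0.03,"tz":-0.7,"wx":0,"wy":-0.005,"wz":0.007,"jaw":-1},{"tx":0.06,"ty":0.03,"tz":-0.76,"wx":0,"wy":-0.005,"wz":0.007,"jaw":-1},{"tx":0.06,"ty":0.03,"tz":-0.76,"wx":0,"wy":-0.005,"wz":0.007,"jaw":-1},{"tx":0.06,"ty":0.03,"tz":-0.76,"wx":0,"wy":-0.005,"wz":0.007,"jaw":-1}]'
python3 - <<'E'
from h import *
from rig import status,vision
todo(status.state(),.496,-.294,.0735,3.2)
d=vision.read_camera("wrist");cv2.imwrite("pics/w2.png",d["image"][:,:,::-1])
E
```

```text
time: 2.12
ee_pos: [0.4966, -0.295, 0.0757]
eef_rot: [0.687, 0.726, 0.002, -0.002]
wrist_force: [0.4, -0.8, 0.8]
width: 1.004
t 2.1167 pos [ 0.4966 -0.295   0.0757] yaw 3.14 tz z [-0.     0.004 -1.   ] F [ 0.4 -0.8  0.8] w 1.004
  shift [-0.006  0.01  -0.022] turn [-0.003 -0.     0.001]
```

View pics/w2.png

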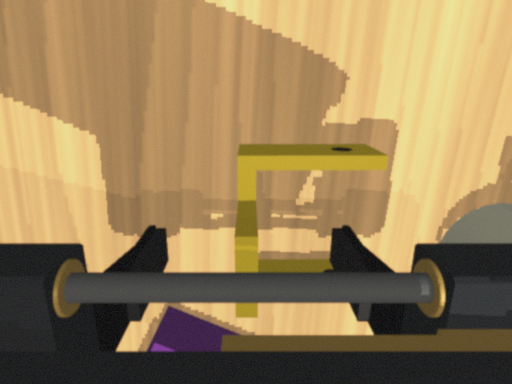

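The back wall and tab (246,245) sit midway between the fingers (150 and 345). I'll close.

```bash

python3 -m inch '[{"tx":0,"ty":0.01,"tz":-0.02,"wx":0,"wy":0,"wz":0,"jaw":1},{"tx":0,"ty":0.01,"tz":-0.02,"wx":0,"wy":0,"wz":0,"jaw":1},{"tx":0,"ty":0.01,"tz":-0.02,"wx":0,"wy":0,"wz":0,"jaw":1},{"tx":0,"ty":0.01,"tz":-0.02,"wx":0,"wy":0,"wz":0,"jaw":1},{"tx":0,"ty":0.01,"tz":-0.02,"wx":0,"wy":0,"wz":0,"jaw":1},{"tx":0,"ty":0.01,"tz":-0.02,"wx":0,"wy":0,"wz":0,"jaw":1},{"tx":0,"ty":0.01,"tz":-0.02,"wx":0,"wy":0,"wz":0,"jaw":1},{"tx":0,"ty":0.01,"tz":-0.02,"wx":0,"wy":0,"wz":0,"jaw":1}]' 30
```

```text
time: 2.83
ee_pos: [0.4969, -0.294, 0.0741]
eef_rot: [0.687, 0.726, 0.002, -0.001]
wrist_force: [-0.5, -0.2, -0.1]
width: 0.477
```

```bash

python3 -m inch '[{"tx":0,"ty":0,"tz":0,"wx":0,"wy":0,"wz":0,"jaw":1},{"tx":0,"ty":0,"tz":0,"wx":0,"wy":0,"wz":0,"jaw":1},{"tx":0,"ty":0,"tz":0,"wx":0,"wy":0,"wz":0,"jaw":1},{"tx":0,"ty":0,"tz":0,"wx":0,"wy":0,"wz":0,"jaw":1},{"tx":0,"ty":0,"tz":0,"wx":0,"wy":0,"wz":0,"jaw":1},{"tx":0,"ty":0,"tz":0,"wx":0,"wy":0,"wz":0,"jaw":1},{"tx":0,"ty":0,"tz":0,"wx":0,"wy":0,"wz":0,"jaw":1}]' 30
```

```text
time: 3.42
ee_pos: [0.4968, -0.294, 0.074]
eef_rot: [0.687, 0.726, 0.002, -0.001]
wrist_force: [-0.3, 0.1, -0.0]
width: 0.111
```

```bash

python3 -m inch '[{"tx":0,"ty":0,"tz":0.2,"wx":0,"wy":0,"wz":0,"jaw":1},{"tx":0,"ty":0,"tz":0.45,"wx":0,"wy":0,"wz":0,"jaw":1},{"tx":0,"ty":0,"tz":0.7,"wx":0,"wy":0,"wz":0,"jaw":1},{"tx":0,"ty":0,"tz":0.95,"wx":0,"wy":0,"wz":0,"jaw":1},{"tx":0,"ty":0,"tz":1,"wx":0,"wy":0,"wz":0,"jaw":1}]'
python3 -m inch '[{"tx":0,"ty":0.2,"tz":0.1,"wx":0,"wy":0,"wz":0.01,"jaw":1},{"tx":-0.02,"ty":0.4,"tz":0.2,"wx":0,"wy":0,"wz":0.02,"jaw":1},{"tx":-0.04,"ty":0.6,"tz":0.25,"wx":0,"wy":0,"wz":0.03,"jaw":1},{"tx":-0.06,"ty":0.88,"tz":0.3,"wx":0,"wy":0,"wz":0.04,"jaw":1}]'
python3 -m inch '[{"tx":-0.02,"ty":0.3,"tz":0,"wx":0,"wy":0,"wz":0.01,"jaw":1},{"tx":-0.04,"ty":0.6,"tz":0,"wx":0,"wy":0,"wz":0.02,"jaw":1},{"tx":-0.06,"ty":0.88,"tz":0,"wx":0,"wy":0,"wz":0.03,"jaw":1}]'
python3 - <<'E'
from h import *
from rig import status,vision
todo(status.state(),.4738,.0587,.2,15.5)
E
```

```text
time: 3.83
ee_pos: [0.4985, -0.2946, 0.1783]
eef_rot: [0.687, 0.726, 0.002, 0.001]
wrist_force: [0.6, -0.1, -0.4]
width: 0.112
time: 4.17
ee_pos: [0.492, -0.2071, 0.208]
eef_rot: [0.665, 0.747, 0.002, 0.001]
wrist_force: [0.6, 0.1, -0.8]
width: 0.111
time: 4.42
ee_pos: [0.4854, -0.1175, 0.2074]
eef_rot: [0.647, 0.763, 0.002, 0.001]
wrist_force: [0.2, 0.7, -1.1]
width: 0.112
t 4.4167 pos [ 0.4854 -0.1175  0.2074] yaw 9.43 tz z [ 0.004  0.001 -1.   ] F [ 0.2  0.7 -1.1] w 0.112
  shift [-0.116  1.762 -0.074] turn [-0.001  0.003  0.067]
```

```bash

python3 -m inch '[{"tx":-0.02,"ty":0.3,"tz":0,"wx":0,"wy":0,"wz":0.02,"jaw":1},{"tx":-0.04,"ty":0.6,"tz":0,"wx":0,"wy":0,"wz":0.03,"jaw":1},{"tx":-0.06,"ty":0.88,"tz":0,"wx":0,"wy":0,"wz":0.04,"jaw":1}]'
python3 -m inch '[{"tx":-0.02,"ty":0.3,"tz":0,"wx":0,"wy":0,"wz":0.01,"jaw":1},{"tx":-0.04,"ty":0.6,"tz":0,"wx":0,"wy":0,"wz":0.02,"jaw":1},{"tx":-0.06,"ty":0.82,"tz":0,"wx":0,"wy":0,"wz":0.027,"jaw":1},{"tx":-0.06,"ty":0.88,"tz":0,"wx":0,"wy":0,"wz":0.027,"jaw":1},{"tx":-0.06,"ty":0.88,"tz":0,"wx":0,"wy":0,"wz":0.027,"jaw":1},{"tx":-0.06,"ty":0.88,"tz":0,"wx":0,"wy":0,"wz":0.027,"jaw":1}]'
python3 - <<'E'
from h import *
from rig import status,vision
todo(status.state(),.4738,.0587,.2,15.5)
for n in ("top","wrist","scene"):
  d=vision.read_camera(n);im=d["image"][:,:,::-1]
  if n=="top": im=cv2.resize(im[130:280,160:360],None,fx=4,fy=4)
  if n=="scene": im=cv2.resize(im[100:240,200:400],None,fx=4,fy=4)
  cv2.imwrite(f"pics/{n}3.png",im)
E
```

```text
time: 4.67
ee_pos: [0.4787, -0.0277, 0.2068]
eef_rot: [0.622, 0.783, 0.002, 0.001]
wrist_force: [1.0, -0.4, -1.1]
width: 0.112
time: 5.17
ee_pos: [0.4726, 0.0595, 0.2063]
eef_rot: [0.605, 0.796, 0.001, 0.001]
wrist_force: [0.5, -0.2, -0.9]
width: 0.112
t 5.1667 pos [0.4726 0.0595 0.2063] yaw 15.53 tz z [ 0.003  0.001 -1.   ] F [ 0.5 -0.2 -0.9] w 0.112
  shift [ 0.012 -0.008 -0.063] turn [-0.001  0.002 -0.   ]
```

View pics/wrist3.png

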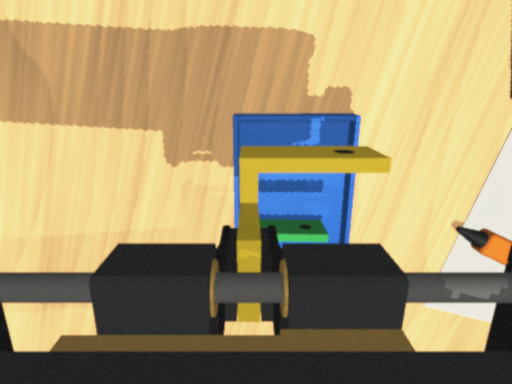

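View pics/scene3.png

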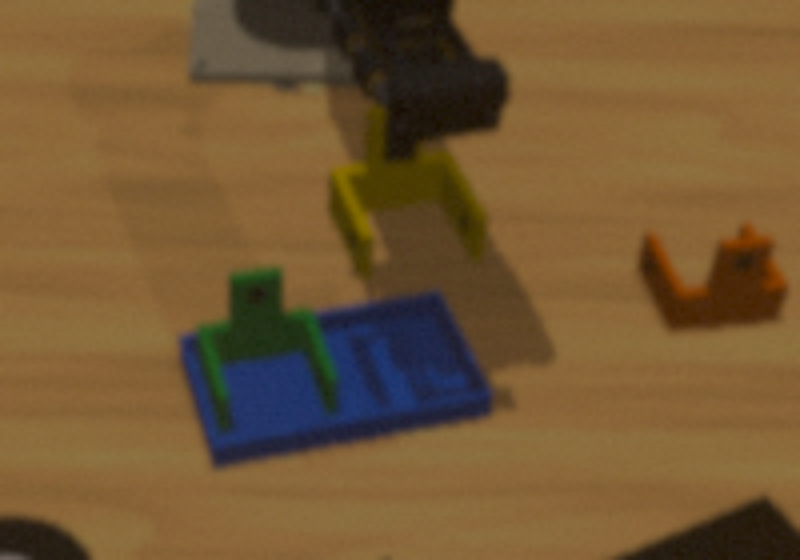

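Yellow hangs level, aligned with the tray. Lowering.

```bash

python3 -m inch '[{"tx":0.01,"ty":-0.01,"tz":-0.25,"wx":0,"wy":0,"wz":0,"jaw":1},{"tx":0.01,"ty":-0.01,"tz":-0.5,"wx":0,"wy":0,"wz":0,"jaw":1},{"tx":0.01,"ty":-0.01,"tz":-0.7,"wx":0,"wy":0,"wz":0,"jaw":1},{"tx":0.01,"ty":-0.01,"tz":-0.8,"wx":0,"wy":0,"wz":0,"jaw":1},{"tx":0.01,"ty":-0.01,"tz":-0.8,"wx":0,"wy":0,"wz":0,"jaw":1},{"tx":0.01,"ty":-0.01,"tz":-0.8,"wx":0,"wy":0,"wz":0,"jaw":1}]'
python3 - <<'E'
from h import *
from rig import status,vision
todo(status.state(),.4738,.0587,.079,15.5)
for n in ("top","wrist","scene"):
  d=vision.read_camera(n);im=d["image"][:,:,::-1]
  if n=="scene": im=cv2.resize(im[100:240,200:400],None,fx=4,fy=4)
  cv2.imwrite(f"pics/{n}4.png",im)
E
```

```text
time: 5.82
ee_pos: [0.474, 0.0574, 0.1268]
eef_rot: [0.606, 0.795, 0.001, 0.0]
wrist_force: [0.1, 0.4, -0.4]
width: 0.11
t 5.8167 pos [0.474  0.0574 0.1268] yaw 15.37 tz z [ 0.002  0.002 -1.   ] F [ 0.1  0.4 -0.4] w 0.11
  shift [-0.002  0.013 -0.478] turn [-0.001  0.002  0.001]
```

View pics/wrist4.png

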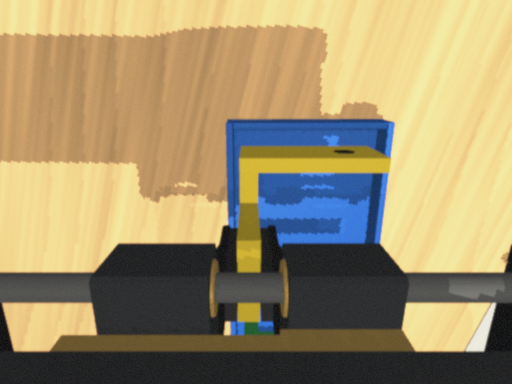

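View pics/scene4.png

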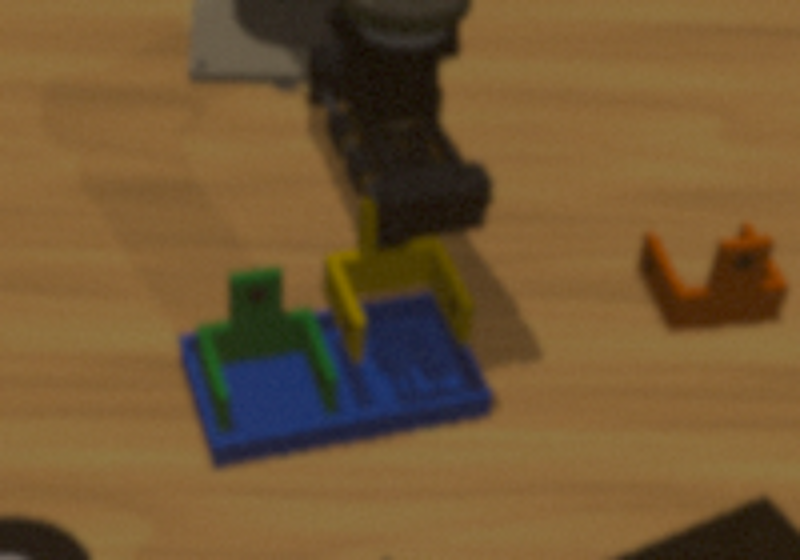

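```bash

python3 -m inch '[{"tx":0,"ty":0.013,"tz":-0.15,"wx":0,"wy":0,"wz":0,"jaw":1},{"tx":0,"ty":0.013,"tz":-0.3,"wx":0,"wy":0,"wz":0,"jaw":1},{"tx":0,"ty":0.013,"tz":-0.4,"wx":0,"wy":0,"wz":0,"jaw":1},{"tx":0,"ty":0.013,"tz":-0.45,"wx":0,"wy":0,"wz":0,"jaw":1},{"tx":0,"ty":0.013,"tz":-0.47,"wx":0,"wy":0,"wz":0,"jaw":1},{"tx":0,"ty":0.013,"tz":-0.48,"wx":0,"wy":0,"wz":0,"jaw":1},{"tx":0,"ty":0.013,"tz":-0.48,"wx":0,"wy":0,"wz":0,"jaw":1},{"tx":0,"ty":0.013,"tz":-0.48,"wx":0,"wy":0,"wz":0,"jaw":1}]'
python3 - <<'E'
from h import *
from rig import status,vision
todo(status.state(),.4738,.0587,.079,15.5)
for n in ("wrist","scene"):
  d=vision.read_camera(n);im=d["image"][:,:,::-1]
  if n=="scene": im=cv2.resize(im[100:240,200:400],None,fx=4,fy=4)
  cv2.imwrite(f"pics/{n}5.png",im)
E
```

```text
time: 6.63
ee_pos: [0.4751, 0.0591, 0.0804]
eef_rot: [0.606, 0.795, 0.002, 0.002]
wrist_force: [-0.5, -0.4, -0.3]
width: 0.116
t 6.6333 pos [0.4751 0.0591 0.0804] yaw 15.39 tz z [ 0.006  0.001 -1.   ] F [-0.5 -0.4 -0.3] w 0.116
  shift [-0.013 -0.004 -0.014] turn [-0.001  0.004  0.001]
```

View pics/wrist5.png

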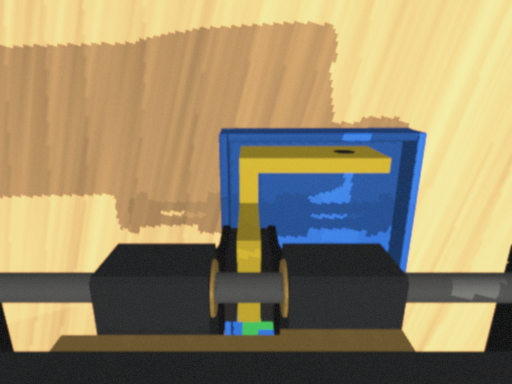

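View pics/scene5.png

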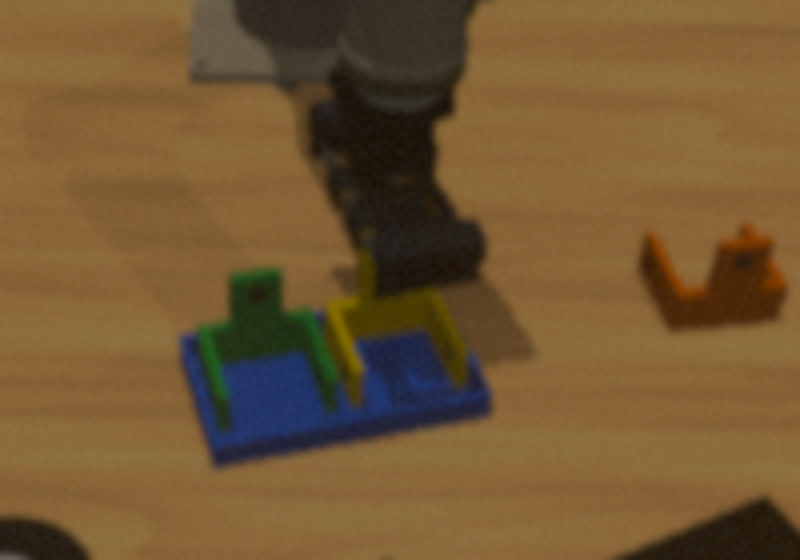

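```bash

python3 -m inch '[{"tx":-0.01,"ty":0,"tz":-0.018,"wx":0,"wy":0.004,"wz":0,"jaw":1},{"tx":-0.01,"ty":0,"tz":-0.018,"wx":0,"wy":0.004,"wz":0,"jaw":1},{"tx":-0.01,"ty":0,"tz":-0.018,"wx":0,"wy":0.004,"wz":0,"jaw":1}]'
python3 -m inch '[{"tx":0,"ty":0,"tz":0,"wx":0,"wy":0,"wz":0,"jaw":0},{"tx":0,"ty":0,"tz":0,"wx":0,"wy":0,"wz":0,"jaw":0},{"tx":0,"ty":0,"tz":0,"wx":0,"wy":0,"wz":0,"jaw":0},{"tx":0,"ty":0,"tz":0,"wx":0,"wy":0,"wz":0,"jaw":0},{"tx":0,"ty":0,"tz":0,"wx":0,"wy":0,"wz":0,"jaw":0},{"tx":0,"ty":0,"tz":0,"wx":0,"wy":0,"wz":0,"jaw":0}]'
```

```text
time: 6.98
ee_pos: [0.4746, 0.0589, 0.079]
eef_rot: [0.606, 0.795, 0.0, -0.0]
wrist_force: [0.3, -0.6, 6.2]
width: 0.109
time: 7.48
ee_pos: [0.4745, 0.0589, 0.0789]
eef_rot: [0.606, 0.795, 0.0, -0.0]
wrist_force: [0.6, 0.3, 0.7]
width: 0.456
```

```bash

python3 -m inch '[{"tx":0,"ty":0,"tz":0.2,"wx":0,"wy":0,"wz":0,"jaw":-0.2},{"tx":0,"ty":0,"tz":0.5,"wx":0,"wy":0,"wz":0,"jaw":-1},{"tx":0,"ty":0,"tz":0.8,"wx":0,"wy":0,"wz":0,"jaw":-1},{"tx":-0.02,"ty":0.2,"tz":1,"wx":0,"wy":0,"wz":0,"jaw":-1},{"tx":-0.06,"ty":0.5,"tz":1,"wx":0,"wy":0,"wz":-0.01,"jaw":-1},{"tx":-0.08,"ty":0.9,"tz":1,"wx":0,"wy":0,"wz":-0.02,"jaw":-1}]'
python3 -m inch '[{"tx":-0.02,"ty":0.3,"tz":0,"wx":0,"wy":0,"wz":-0.01,"jaw":-1},{"tx":-0.06,"ty":0.6,"tz":0,"wx":0,"wy":0,"wz":-0.02,"jaw":-1},{"tx":-0.08,"ty":0.92,"tz":0,"wx":0,"wy":0,"wz":-0.03,"jaw":-1}]'
python3 -m inch '[{"tx":-0.02,"ty":0.3,"tz":0,"wx":0,"wy":0,"wz":-0.01,"jaw":-1},{"tx":-0.05,"ty":0.6,"tz":0,"wx":0,"wy":0,"wz":-0.02,"jaw":-1},{"tx":-0.07,"ty":0.9,"tz":0,"wx":0,"wy":0,"wz":-0.02,"jaw":-1},{"tx":-0.07,"ty":0.9,"tz":0,"wx":0,"wy":0,"wz":-0.02,"jaw":-1},{"tx":-0.07,"ty":0.9,"tz":0,"wx":0,"wy":0,"wz":-0.02,"jaw":-1}]'
python3 - <<'E'
from h import *
from rig import status,vision
todo(status.state(),.451,.335,.074,9.5)
for n in ("wrist","scene","top"):
  d=vision.read_camera(n);np.savez(n+"6.npz",**d);im=d["image"][:,:,::-1]
  if n=="scene": im=cv2.resize(im[100:240,200:400],None,fx=4,fy=4)
  if n=="top": im=cv2.resize(im[150:260,180:320],None,fx=5,fy=5,interpolation=cv2.INTER_CUBIC)
  cv2.imwrite(f"pics/{n}6.png",im)
  if n=="wrist":
    for X in [(.451,.335,.085),(.451,.355,.085),(.451,.315,.085)]: print(proj(d,X))
E
```

```text
time: 7.98
ee_pos: [0.4674, 0.1477, 0.1803]
eef_rot: [0.621, 0.784, 0.001, 0.001]
wrist_force: [0.8, 0.3, -0.9]
width: 0.867
time: 8.23
ee_pos: [0.4591, 0.2408, 0.1804]
eef_rot: [0.64, 0.769, 0.001, 0.002]
wrist_force: [0.7, 0.7, -0.7]
width: 0.989
time: 8.65
ee_pos: [0.4509, 0.3328, 0.1802]
eef_rot: [0.65, 0.76, 0.001, 0.001]
wrist_force: [0.5, -0.4, 0.5]
width: 0.997
t 8.65 pos [0.4509 0.3328 0.1802] yaw 8.89 tz z [ 0.002 -0.    -1.   ] F [ 0.5 -0.4  0.5] w 0.997
  shift [ 1.000e-03  2.200e-02 -1.062e+00] turn [0.    0.002 0.007]
[[247.86650593 198.29199376]]
[[252.20754207 171.93931312]]
[[243.72681527 223.42238713]]
```

View pics/wrist6.png

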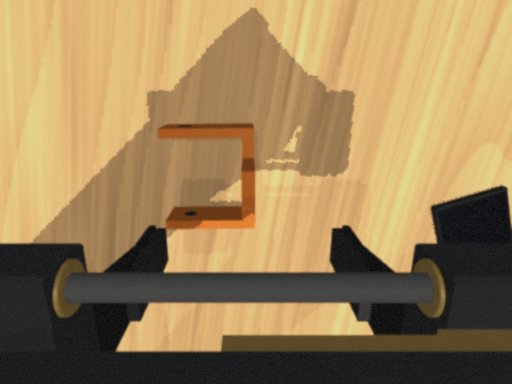

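View pics/top6.png

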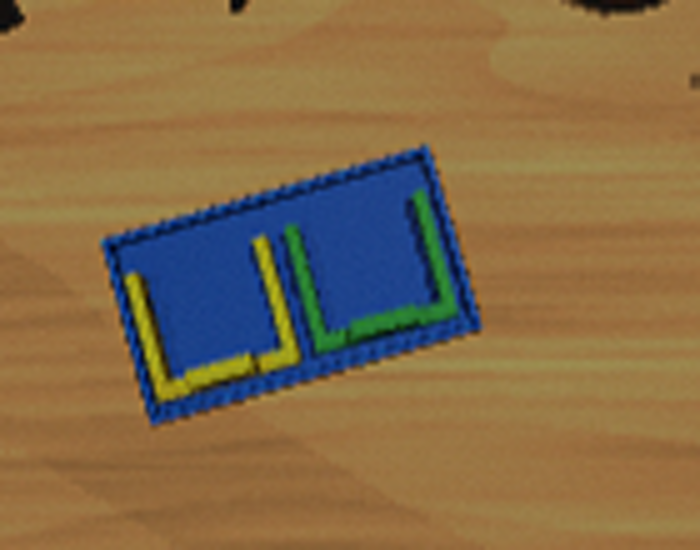

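Yellow stands in the tray beside green, square to it with a clear gap. Orange's tab (249,~195) is where predicted (248,198). Descending on orange.

```bash

python3 -m inch '[{"tx":0,"ty":0.02,"tz":-0.2,"wx":0,"wy":0,"wz":0.007,"jaw":-1},{"tx":0,"ty":0.02,"tz":-0.45,"wx":0,"wy":0,"wz":0.007,"jaw":-1},{"tx":0,"ty":0.02,"tz":-0.7,"wx":0,"wy":0,"wz":0.007,"jaw":-1},{"tx":0,"ty":0.02,"tz":-0.9,"wx":0,"wy":0,"wz":0.007,"jaw":-1},{"tx":0,"ty":0.02,"tz":-1,"wx":0,"wy":0,"wz":0.007,"jaw":-1},{"tx":0,"ty":0.02,"tz":-1,"wx":0,"wy":0,"wz":0.007,"jaw":-1},{"tx":0,"ty":0.02,"tz":-1,"wx":0,"wy":0,"wz":0.007,"jaw":-1}]'
python3 - <<'E'
from h import *
from rig import status,vision
todo(status.state(),.451,.335,.074,9.5)
d=vision.read_camera("wrist");cv2.imwrite("pics/w7.png",d["image"][:,:,::-1])
E
```

```text
time: 9.38
ee_pos: [0.4529, 0.3312, 0.0807]
eef_rot: [0.648, 0.761, 0.0, 0.002]
wrist_force: [0.4, 0.1, 1.0]
width: 0.998
t 9.3833 pos [0.4529 0.3312 0.0807] yaw 9.17 tz z [ 0.003 -0.002 -1.   ] F [0.4 0.1 1. ] w 0.998
  shift [-0.019  0.038 -0.067] turn [0.001 0.002 0.004]
```

View pics/w7.png

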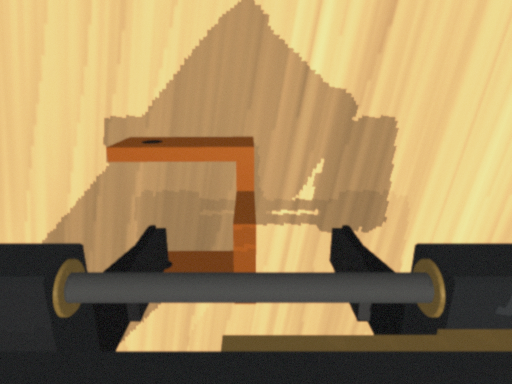

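```bash

python3 -m inch '[{"tx":-0.02,"ty":0.04,"tz":-0.065,"wx":0,"wy":0.002,"wz":0.004,"jaw":-1},{"tx":-0.02,"ty":0.04,"tz":-0.065,"wx":0,"wy":0.002,"wz":0.004,"jaw":-1},{"tx":-0.02,"ty":0.04,"tz":-0.065,"wx":0,"wy":0.002,"wz":0.004,"jaw":-1},{"tx":-0.02,"ty":0.04,"tz":-0.065,"wx":0,"wy":0.002,"wz":0.004,"jaw":1},{"tx":-0.02,"ty":0.04,"tz":-0.065,"wx":0,"wy":0.002,"wz":0.004,"jaw":1},{"tx":-0.02,"ty":0.04,"tz":-0.065,"wx":0,"wy":0.002,"wz":0.004,"jaw":1},{"tx":-0.02,"ty":0.04,"tz":-0.065,"wx":0,"wy":0.002,"wz":0.004,"jaw":1},{"tx":-0.02,"ty":0.04,"tz":-0.065,"wx":0,"wy":0.002,"wz":0.004,"jaw":1},{"tx":-0.02,"ty":0.04,"tz":-0.065,"wx":0,"wy":0.002,"wz":0.004,"jaw":1},{"tx":-0.02,"ty":0.04,"tz":-0.065,"wx":0,"wy":0.002,"wz":0.004,"jaw":1},{"tx":-0.02,"ty":0.04,"tz":-0.065,"wx":0,"wy":0.002,"wz":0.004,"jaw":1},{"tx":-0.02,"ty":0.04,"tz":-0.065,"wx":0,"wy":0.002,"wz":0.004,"jaw":1}]' 30
python3 -m inch '[{"tx":0,"ty":0,"tz":0,"wx":0,"wy":0,"wz":0,"jaw":1},{"tx":0,"ty":0,"tz":0,"wx":0,"wy":0,"wz":0,"jaw":1},{"tx":0,"ty":0,"tz":0,"wx":0,"wy":0,"wz":0,"jaw":1},{"tx":0,"ty":0,"tz":0,"wx":0,"wy":0,"wz":0,"jaw":1},{"tx":0,"ty":0,"tz":0,"wx":0,"wy":0,"wz":0,"jaw":1},{"tx":0,"ty":0,"tz":0,"wx":0,"wy":0,"wz":0,"jaw":1},{"tx":0,"ty":0,"tz":0,"wx":0,"wy":0,"wz":0,"jaw":1}]' 30
python3 - <<'E'
from h import *
from rig import status,vision
todo(status.state(),.451,.335,.074,9.5)
d=vision.read_camera("wrist");np.savez("w8.npz",**d);cv2.imwrite("pics/w8.png",d["image"][:,:,::-1])
E
```

```text
time: 10.43
ee_pos: [0.4512, 0.3357, 0.0749]
eef_rot: [0.646, 0.763, 0.0, 0.001]
wrist_force: [-0.4, 0.1, 0.2]
width: 0.399
time: 11.02
ee_pos: [0.4511, 0.3357, 0.0749]
eef_rot: [0.646, 0.764, -0.0, 0.001]
wrist_force: [-0.4, 0.6, 0.3]
width: 0.111
t 11.0167 pos [0.4511 0.3357 0.0749] yaw 9.55 tz z [ 0.001 -0.001 -1.   ] F [-0.4  0.6  0.3] w 0.111
  shift [-0.001 -0.007 -0.009] turn [ 0.001  0.001 -0.001]
```

View pics/w8.png

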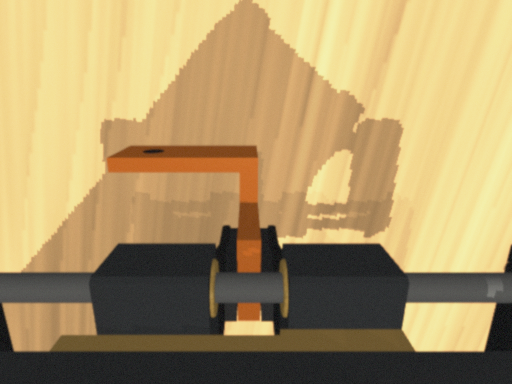

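```bash

python3 -m inch '[{"tx":0,"ty":0,"tz":0.2,"wx":0,"wy":0,"wz":0,"jaw":1},{"tx":0,"ty":0,"tz":0.45,"wx":0,"wy":0,"wz":0,"jaw":1},{"tx":0,"ty":0,"tz":0.7,"wx":0,"wy":0,"wz":0,"jaw":1},{"tx":0,"ty":0,"tz":0.95,"wx":0,"wy":0,"wz":0,"jaw":1},{"tx":0,"ty":0,"tz":1,"wx":0,"wy":0,"wz":0,"jaw":1}]'
python3 - <<'E'
from h import *
from rig import status
d=dict(np.load("top6.npz"));im=np.ascontiguousarray(d["image"][:,:,::-1]);hsv=cv2.cvtColor(im,cv2.COLOR_BGR2HSV)
th=np.radians(15.5);Rt=np.array([[np.cos(th),-np.sin(th)],[np.sin(th),np.cos(th)]])
for n,lo,hi in [("yel",(22,150,90),(40,255,255)),("gr",(50,100,60),(75,255,255))]:
    m=cv2.inRange(hsv,lo,hi);k=np.zeros_like(m);k[170:245,195:285]=1;m*=k
    ys,xs=np.nonzero(m);P=ray(d,np.c_[xs,ys],.043)[:,:2]
    r=cv2.minAreaRect((P*1000).astype(np.float32));q=(P-[.5298,.0213])@Rt*1000
    print(n,r,"tray min",q.min(0).round(1),"max",q.max(0).round(1))
todo(status.state(),.5722,.0331,.2,15.5)
E
```

```text
time: 11.48
ee_pos: [0.4522, 0.337, 0.1787]
eef_rot: [0.646, 0.764, 0.002, 0.002]
wrist_force: [0.1, 0.1, -0.7]
width: 0.106
yel ((506.572021484375, 67.80702209472656), (77.69160461425781, 89.97310638427734), 14.996692657470703) tray min [-49.    6.1] max [29.2 95.9]
gr ((535.0068969726562, -29.21259307861328), (78.48272705078125, 88.5216293334961), 14.492837905883789) tray min [-48.4 -94.7] max [31.5 -5.7]
t 11.4833 pos [0.4522 0.337  0.1787] yaw 9.56 tz z [ 0.006  0.001 -1.   ] F [ 0.1  0.1 -0.7] w 0.106
  shift [ 1.2   -3.039  0.213] turn [-0.001  0.003  0.066]
```

```bash

python3 -m inch '[{"tx":0.1,"ty":-0.2,"tz":0.1,"wx":0,"wy":0,"wz":0.01,"jaw":1},{"tx":0.2,"ty":-0.45,"tz":0.2,"wx":0,"wy":0,"wz":0.015,"jaw":1},{"tx":0.3,"ty":-0.76,"tz":0.25,"wx":0,"wy":0,"wz":0.02,"jaw":1}]'
python3 -m inch '[{"tx":0.1,"ty":-0.25,"tz":0,"wx":0,"wy":0,"wz":0.01,"jaw":1},{"tx":0.2,"ty":-0.5,"tz":0,"wx":0,"wy":0,"wz":0.015,"jaw":1},{"tx":0.3,"ty":-0.76,"tz":0,"wx":0,"wy":0,"wz":0.02,"jaw":1}]'
python3 -m inch '[{"tx":0.1,"ty":-0.25,"tz":0,"wx":0,"wy":0,"wz":0.01,"jaw":1},{"tx":0.2,"ty":-0.5,"tz":0,"wx":0,"wy":0,"wz":0.015,"jaw":1},{"tx":0.3,"ty":-0.76,"tz":0,"wx":0,"wy":0,"wz":0.02,"jaw":1}]'
python3 - <<'E'
from h import *
from rig import status
todo(status.state(),.5722,.0331,.2,15.5)
E
```

```text
time: 11.73
ee_pos: [0.4821, 0.2618, 0.2044]
eef_rot: [0.632, 0.775, 0.003, 0.001]
wrist_force: [1.7, -0.2, -1.1]
width: 0.115
time: 11.98
ee_pos: [0.5122, 0.1843, 0.2039]
eef_rot: [0.62, 0.785, 0.003, 0.001]
wrist_force: [0.7, 0.4, -1.2]
width: 0.113
time: 12.23
ee_pos: [0.5423, 0.1069, 0.2032]
eef_rot: [0.607, 0.794, 0.003, 0.001]
wrist_force: [0.7, 0.2, -1.3]
width: 0.112
t 12.2333 pos [0.5423 0.1069 0.2032] yaw 15.2 tz z [ 0.005  0.003 -1.   ] F [ 0.7  0.2 -1.3] w 0.112
  shift [ 0.299 -0.738 -0.032] turn [-0.002  0.003  0.003]
```

```bash

python3 -m inch '[{"tx":0.1,"ty":-0.25,"tz":0,"wx":0,"wy":0,"wz":0.003,"jaw":1},{"tx":0.2,"ty":-0.5,"tz":0,"wx":0,"wy":0.003,"wz":0.003,"jaw":1},{"tx":0.3,"ty":-0.7,"tz":0,"wx":-0.002,"wy":0.003,"wz":0.003,"jaw":1},{"tx":0.3,"ty":-0.74,"tz":0,"wx":-0.002,"wy":0.003,"wz":0.003,"jaw":1},{"tx":0.3,"ty":-0.74,"tz":0,"wx":-0.002,"wy":0.003,"wz":0.003,"jaw":1},{"tx":0.3,"ty":-0.74,"tz":0,"wx":-0.002,"wy":0.003,"wz":0.003,"jaw":1}]'
python3 -m inch '[{"tx":0,"ty":0,"tz":-0.2,"wx":0,"wy":0,"wz":0,"jaw":1},{"tx":0,"ty":0,"tz":-0.4,"wx":0,"wy":0,"wz":0,"jaw":1},{"tx":0,"ty":0,"tz":-0.55,"wx":0,"wy":0,"wz":0,"jaw":1},{"tx":0,"ty":0,"tz":-0.6,"wx":0,"wy":0,"wz":0,"jaw":1},{"tx":0,"ty":0,"tz":-0.6,"wx":0,"wy":0,"wz":0,"jaw":1},{"tx":0,"ty":0,"tz":-0.6,"wx":0,"wy":0,"wz":0,"jaw":1}]'
python3 - <<'E'
from h import *
from rig import status,vision
todo(status.state(),.5722,.0331,.0799,15.5)
for n in ("wrist","scene","top"):
  d=vision.read_camera(n);im=d["image"][:,:,::-1]
  if n=="scene": im=cv2.resize(im[120:230,220:360],None,fx=5,fy=5)
  cv2.imwrite(f"pics/{n}9.png",im)
E
```

```text
time: 12.73
ee_pos: [0.5718, 0.0336, 0.2026]
eef_rot: [0.605, 0.796, -0.0, -0.0]
wrist_force: [0.3, 0.9, -1.3]
width: 0.112
time: 13.23
ee_pos: [0.5718, 0.0347, 0.1432]
eef_rot: [0.605, 0.796, 0.0, -0.0]
wrist_force: [0.2, -0.2, -1.3]
width: 0.112
t 13.2333 pos [0.5718 0.0347 0.1432] yaw 15.57 tz z [-0.     0.001 -1.   ] F [ 0.2 -0.2 -1.3] w 0.112
  shift [ 0.004 -0.016 -0.633] turn [-0.    -0.    -0.001]
```

View pics/wrist9.png

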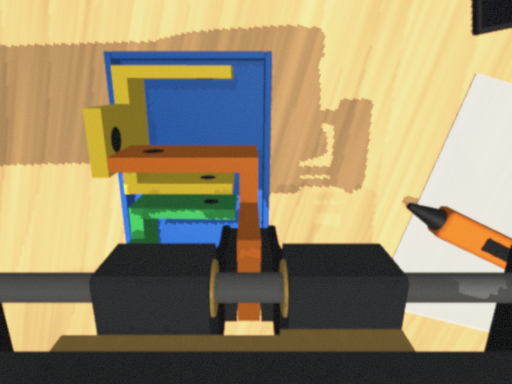

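View pics/scene9.png

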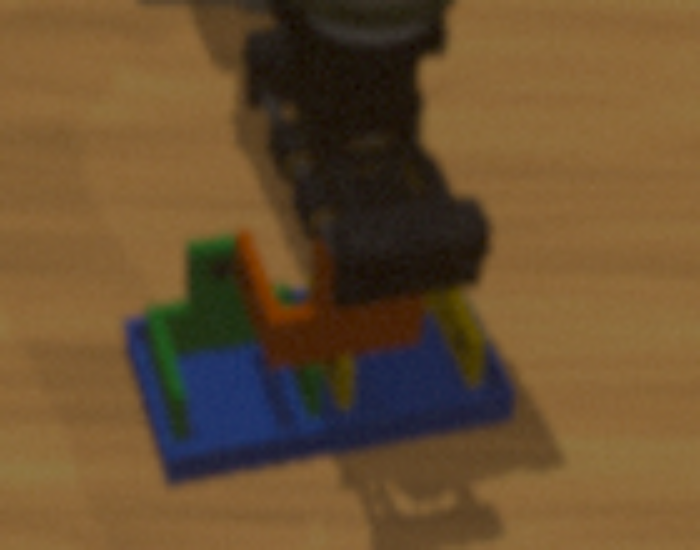

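```bash
python3 - <<'E'
from h import *
from rig import vision
d=vision.read_camera("wrist")
cv2.imwrite("pics/w10.png",cv2.resize(d["image"][40:240,70:290,::-1],None,fx=3,fy=3,interpolation=cv2.INTER_CUBIC))
th=np.radians(15.5);Rt=np.array([[np.cos(th),-np.sin(th)],[np.sin(th),np.cos(th)]])
f=lambda uv,z:((ray(d,uv,z)[:,:2]-[.5298,.0213])@Rt*1000).round(1)
print("leg end",f([(108,160),(116,147)],.1063),"tab front",f([(108,105),(110,130),(110,172)],.09))
for p in [(-39,31),(-39,71),(-49,31),(-49,71)]:
    w=Rt@np.array(p)/1000+[.5298,.0213]; print(p,proj(d,(*w,.09)).round(0))
E
```

```text
leg end [[-29.   43.9]
 [-24.   50.8]] tab front [[-32.2  71.2]
 [-32.7  57.6]
 [-35.6  33.3]]
(-39, 31) [[105. 176.]]
(-39, 71) [[ 96. 105.]]
(-49, 31) [[ 88. 176.]]
(-49, 71) [[ 77. 105.]]
```

View pics/w10.png

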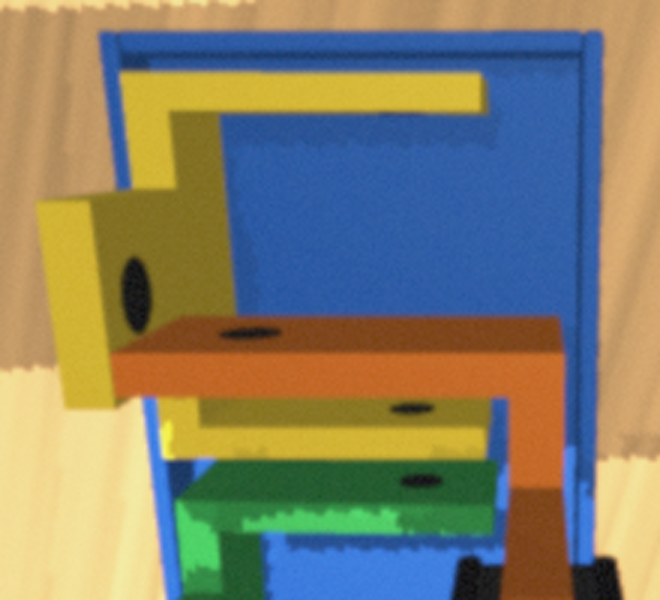

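The orange legs straddle the two inner legs, with about 7-8 mm between leg end and yellow tab. Lowering.

```bash

python3 -m inch '[{"tx":0.01,"ty":-0.015,"tz":-0.15,"wx":0,"wy":0,"wz":0,"jaw":1},{"tx":0.01,"ty":-0.015,"tz":-0.3,"wx":0,"wy":0,"wz":0,"jaw":1},{"tx":0.01,"ty":-0.015,"tz":-0.4,"wx":0,"wy":0,"wz":0,"jaw":1},{"tx":0.01,"ty":-0.015,"tz":-0.5,"wx":0,"wy":0,"wz":0,"jaw":1},{"tx":0.01,"ty":-0.015,"tz":-0.57,"wx":0,"wy":0,"wz":0,"jaw":1},{"tx":0.01,"ty":-0.015,"tz":-0.6,"wx":0,"wy":0,"wz":0,"jaw":1},{"tx":0.01,"ty":-0.015,"tz":-0.61,"wx":0,"wy":0,"wz":0,"jaw":1},{"tx":0.01,"ty":-0.015,"tz":-0.61,"wx":0,"wy":0,"wz":0,"jaw":1},{"tx":0.01,"ty":-0.015,"tz":-0.61,"wx":0,"wy":0,"wz":0,"jaw":1}]'
python3 - <<'E'
from h import *
from rig import status,vision
todo(status.state(),.5722,.0331,.0799,15.5)
d=vision.read_camera("wrist");cv2.imwrite("pics/w11.png",d["image"][:,:,::-1])
E
```

```text
time: 14.18
ee_pos: [0.5737, 0.0325, 0.0832]
eef_rot: [0.605, 0.796, 0.001, 0.001]
wrist_force: [0.6, -0.7, -1.6]
width: 0.11
t 14.1833 pos [0.5737 0.0325 0.0832] yaw 15.5 tz z [ 0.002  0.    -1.   ] F [ 0.6 -0.7 -1.6] w 0.11
  shift [-0.015  0.006 -0.033] turn [-0.     0.001  0.   ]
```

View pics/w11.png

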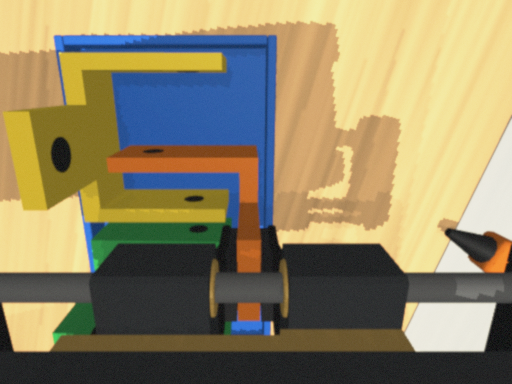

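```bash

python3 -m inch '[{"tx":-0.01,"ty":0,"tz":-0.02,"wx":0,"wy":0,"wz":0,"jaw":1},{"tx":-0.01,"ty":0,"tz":-0.035,"wx":0,"wy":0,"wz":0,"jaw":1},{"tx":-0.01,"ty":0,"tz":-0.035,"wx":0,"wy":0,"wz":0,"jaw":1},{"tx":-0.01,"ty":0,"tz":-0.035,"wx":0,"wy":0,"wz":0,"jaw":1}]'
```

```text
time: 14.57
ee_pos: [0.5728, 0.0325, 0.0799]
eef_rot: [0.605, 0.796, 0.001, 0.001]
wrist_force: [1.5, -0.5, -0.4]
width: 0.112
```

```bash

python3 -m inch '[{"tx":0,"ty":0,"tz":0,"wx":0,"wy":0,"wz":0,"jaw":0.3},{"tx":0,"ty":0,"tz":0,"wx":0,"wy":0,"wz":0,"jaw":0.3},{"tx":0,"ty":0,"tz":0,"wx":0,"wy":0,"wz":0,"jaw":0.3},{"tx":0,"ty":0,"tz":0,"wx":0,"wy":0,"wz":0,"jaw":0.3},{"tx":0,"ty":0,"tz":0,"wx":0,"wy":0,"wz":0,"jaw":0.3}]'
python3 -m inch '[{"tx":0,"ty":0,"tz":0.2,"wx":0,"wy":0,"wz":0,"jaw":0.3},{"tx":0,"ty":0,"tz":0.5,"wx":0,"wy":0,"wz":0,"jaw":0},{"tx":0,"ty":0,"tz":0.8,"wx":0,"wy":0,"wz":0,"jaw":0},{"tx":0,"ty":0,"tz":1,"wx":0,"wy":0,"wz":0,"jaw":0}]'
python3 -m inch '[{"tx":-0.2,"ty":0.3,"tz":0.2,"wx":0,"wy":0,"wz":0,"jaw":0},{"tx":-0.4,"ty":0.6,"tz":0.4,"wx":0,"wy":0,"wz":0,"jaw":0},{"tx":-0.6,"ty":0.9,"tz":0.5,"wx":0,"wy":0,"wz":0,"jaw":0}]'
python3 -m inch '[{"tx":-0.1,"ty":0.3,"tz":0,"wx":0,"wy":0,"wz":0,"jaw":0},{"tx":-0.2,"ty":0.6,"tz":0,"wx":0,"wy":0,"wz":0,"jaw":0},{"tx":-0.2,"ty":0.9,"tz":0,"wx":0,"wy":0,"wz":0,"jaw":0},{"tx":-0.2,"ty":0.9,"tz":0,"wx":0,"wy":0,"wz":0,"jaw":0},{"tx":-0.2,"ty":0.9,"tz":0,"wx":0,"wy":0,"wz":0,"jaw":0}]'
python3 - <<'E'
from h import *
from rig import status,vision
for n in ("scene","top"):
  d=vision.read_camera(n);np.savez(n+"12.npz",**d);im=d["image"][:,:,::-1]
  cv2.imwrite(f"pics/{n}12f.png",im)
  im=cv2.resize(im[130:230,220:350] if n=="scene" else im[160:250,180:310],None,fx=5,fy=5,interpolation=cv2.INTER_CUBIC)
  cv2.imwrite(f"pics/{n}12.png",im)
im=np.ascontiguousarray(d["image"][:,:,::-1]);hsv=cv2.cvtColor(im,cv2.COLOR_BGR2HSV)
th=np.radians(15.5);Rt=np.array([[np.cos(th),-np.sin(th)],[np.sin(th),np.cos(th)]])
for n,lo,hi in [("yel",(22,150,90),(40,255,255)),("gr",(50,100,60),(75,255,255)),("or",(4,180,100),(16,255,255))]:
    m=cv2.inRange(hsv,lo,hi);k=np.zeros_like(m);k[170:245,195:285]=1;m*=k
    ys,xs=np.nonzero(m);P=ray(d,np.c_[xs,ys],.043)[:,:2]
    r=cv2.minAreaRect((P*1000).astype(np.float32));q=(P-[.5298,.0213])@Rt*1000
    print(n,len(xs),np.round(r[1],1),round(r[2],1),"tray min",q.min(0).round(1),"max",q.max(0).round(1))
E
```

```text
time: 14.98
ee_pos: [0.5728, 0.0325, 0.0799]
eef_rot: [0.605, 0.796, 0.001, 0.001]
wrist_force: [-0.5, -0.9, 0.3]
width: 0.33
time: 15.32
ee_pos: [0.5734, 0.0329, 0.1826]
eef_rot: [0.605, 0.796, 0.002, 0.002]
wrist_force: [0.1, 0.2, 0.2]
width: 0.473
time: 15.57
ee_pos: [0.5133, 0.1241, 0.235]
eef_rot: [0.606, 0.796, 0.003, 0.003]
wrist_force: [0.7, 0.0, 0.5]
width: 0.5
time: 15.98
ee_pos: [0.4926, 0.2161, 0.2351]
eef_rot: [0.604, 0.797, 0.003, 0.002]
wrist_force: [0.2, -0.3, 0.9]
width: 0.501
yel 212 [77.6 90. ] 15.0 tray min [-49.1   6.1] max [29.2 95.9]
gr 206 [78.5 88.5] 14.5 tray min [-48.4 -94.7] max [31.5 -5.7]
or 182 [84.5 88.8] 16.1 tray min [-30.9 -44. ] max [54.1 44.3]
```

View pics/scene12.png

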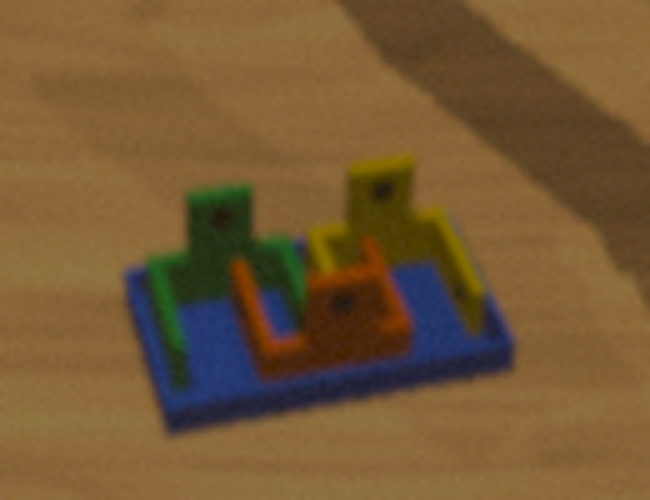

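View pics/top12.png

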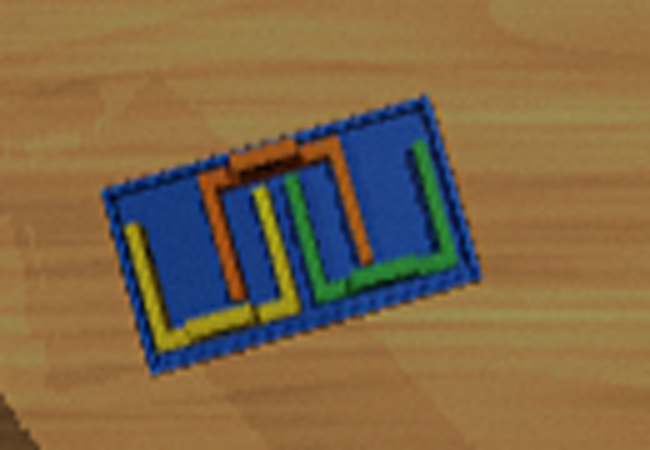

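View pics/scene12f.png

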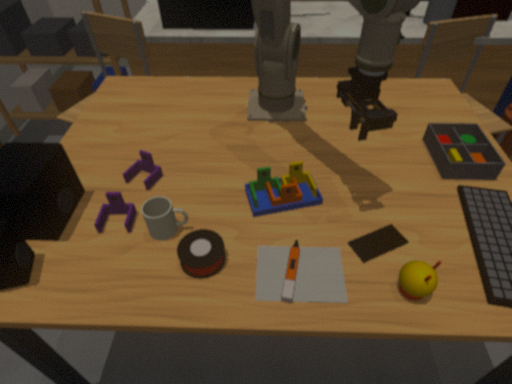

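All three are interlocked and upright in the tray. The bystanders are where they were, and the arm is clear.

```bash
python3 -c "
from rig import order,status
print(order.hand_in(), status.state()['time'])"
```

```text
the job is handed in; nothing more can be done
the job is handed in; nothing more can be done
```

The brackets are put away and the job is handed in, at about 16 s of the 58 s allowed. Yellow went in as the last bracket, facing the same way as green at the free end. Orange went in the middle, turned the opposite way, straddling one leg of each neighbour.

**Final positions (top camera):** in tray coordinates the back-wall points are all within the limits:

| Bracket | x (mm) | y (mm) |
|---|---|---|
| Green | -44 | -50 |
| Orange | +44 | 0 |
| Yellow | -44 | +51 |

- **Square and upright:** all three are within about 1° of the tray's direction. The scene view shows them standing upright in the tray.
- **Bystanders:** the mug, spool, phone, pen and purple look-alikes looked unmoved in the scene view. I did not measure their positions.
- **Disagreement:** orange's outline reached 54 mm toward the tray's +x wall, against 49 mm expected. I put this down to its raised tab being projected at the wrong height, because its leg ends measured correctly at -31 mm.
- **Failed calls:** the first four move commands were refused because rows need every key. Nothing moved.

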